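# Pin a practice coupon on the welding trainer's jig and set the tracker arm

### The job

Set up the welding trainer: fit the blue T-shaped practice coupon on the jig's two brass pins, both holes at once, so that its plate lies fully home and flat on the jig, and let go of it. Then raise the jig's tracker arm by its orange grip bar to 60 degrees above level (the orange mark on its dial) and leave it standing there. Leave the spray can, the wooden block and the hammer where they are.

Things in the scene. Friction and masses are not known exactly. Their poses are not given: they have to be found in the camera images.
- coupon_center (a point): Centre of the loose blue T-shaped coupon (0.2 to 0.42 kg), 26.5 mm above its underside; x across, y along, z up. An upright web (8 mm thick in x, 96 mm long in y, top 53 mm above the underside) stands on the middle of its plate: pinch the web across its thickness from above. It starts flat on the table.
- coupon: The same coupon; origin at the centre of its underside, same axes. Its plate is 80 (x) by 170 (y) by 8 mm, with two round through holes of 12 mm at x = 0, y = -65 and +65 mm. Symmetrical: either way round will do.
- jig: Dark steel jig plate on feet, fixed; flat top 30 mm above the table, x -100 to 100, y -170 to 115 mm. Origin at table height below the middle of its black slot; z up. The slot runs along y at x = 0. The seated coupon lies lengthwise along y, underside on the jig's top, on both pins.
- slot_mid (a point): Middle of the slot, on the jig's top. Two rigid brass pins stand in it, 130 mm apart along jig y, 10 mm thick, 22 mm tall, the last 6 mm tapering to a flat 6 mm tip. They are exactly at jig x = 0, but the middle between them may lie anywhere within 20 mm of this point along jig y, to either side: this shift is not measured and must be seen or felt for.
- tracker_arm (a joint): Angle of the tracker arm, rad: 0 is level, pointing to jig +x; 1.047 (60 degrees) is at the orange mark; 1.571 is upright. Range 0 to 1.6. The friction hinge needs about 4 N at the grip bar and stays where it is left.
- tracker_hinge (a point): Fixed point on the tracker arm's hinge axis (parallel to jig y), in line with the middle of the grip bar: jig x = -70, y = -187 mm, 75 mm above the table. A grey bracket, 36 by 10 mm and up to 96 mm above the table, stands beside it at jig y = -166 mm.
- tracker_grip (a point): Middle of the orange grip bar: 12 mm thick, parallel to jig y, y = -154 to -220 mm. At angle q it lies 130 cos q mm in jig x and 130 sin q mm in z from tracker_hinge. Pinch it from above across jig x; it turns between the pads as the arm swings. A black camera head (34 mm) sits beside it at jig y = -121 to -147 mm.
- spray_can_mid (a point): Middle of a standing spray can, 60 mm thick, 150 mm tall. To be left alone.
- gauge_block_mid (a point): Middle of a wooden block 50 by 50 by 40 mm. To be left alone.
- hammer_mid (a point): A hammer about 240 mm long lying along x on the table; point near its middle, 12 mm above the table. To be left alone.
Mind the look-alikes: they are no part of the job. Of the things like the coupon, leave any that is pink; of the rest the larger one is meant.

How it is judged:
By the outcome, as a careful person would: the job done as asked, in the order asked, and still so for the second after the job is handed in, with the robot touching nothing.
It also fails if it takes over 72 s, if anything falls off the work surface, if the arm or the gripper's body presses on something with over 40 N, if the wrist force passes 120 N, or if a joint passes its speed limit or range.

### The arm

A 7-joint arm with a two-finger parallel gripper is mounted at the origin on the work surface. World frame = base frame: x ahead of the robot, y to its left, z up, the work surface at z = 0. Lengths are in m, angles in rad, forces in N, time in s.
With the tool pointing down it reaches from about 0.4 to 0.85 m from the base axis. Payload 4.5 kg.
Tool frame: the origin (TCP) lies where the fingers leave the gripper's body, on its centre line; the fingertips stand 64 mm ahead of it and the grasp point (between the pads) lies 45 mm ahead of it; z points along the fingers, y is the direction in which the jaws open and shut (so a half turn about z gives the same grasp; the last joint's range is limited). The gripper opens to 88 mm and grips with 3 to 60 N. Pads are 18 mm wide; open, the fingers measure 123 mm over their backs; the gripper's body (75 mm by 187 mm) begins 45 mm behind the grasp point.
Start: joints at [-1.279, 0.689, -0.195, 1.565, 0.157, 0.902, -0.215], TCP at [0.159, 0.604, 0.303] pointing down, gripper open.
Joint ranges: [-3.01, 3.01], [-0.46, 2.08], [-1.47, 1.51], [0.13, 2.56], [-1, 4.14], [0.04, 2.09], [-2.66, 2.66]. Speed limits (rad/s): [2.57, 2.57, 3.14, 3.14, 3.14, 3.14, 3.14].

### API

Orientations are given as a unit quaternion [x, y, z, w].
In Python, from plant import monitor, snapshot, workorder, finder gives the robot as it stands.
- The arm moves only by the tool carry_out, never from a script. Its argument "motion" is one flat list of numbers, 6 for each row, row after row: the shift along the tool's x, y, z in cm, then the turn, a rotation vector about the tool's x, y, z in rad. In form: [x, y, z, rx, ry, rz, x, y, z, rx, ry, rz, ...]. A call has 1 to 8 rows; each row shifts and turns the commanded pose from where the row before left it, along the tool's axes as they then stand; what a row does not reach is not made up. A row lasts 1/8 s, in which the tool goes at most 62.5 mm and 10.7 degrees, less where a joint would pass 70% of its speed; a pose out of reach is approached as far as the arm can. A call with a gripper value outside its range is refused whole. "hand" is the finger opening in cm, from 0 to 8.81, set as the call begins (left out, the last holds). The fingers move at their own pace and stop on an object; "grip_force" is the grip in N (left out, the last holds). Time passes only in rows, so rows that do not move let the fingers close. It gives the time, the measured TCP pose, the force and the opening at its end, in the units of the state.
- monitor.get_state(): the state, without advancing time (a new reading comes with each control period).
- snapshot(name): name is "scene" or "side" or "wrist"; returns a dict with "frame" (480x640x3 uint8, red, green, blue), "range_z" (480x640 float32, m along the optical axis (not along the pixel's ray), 0 where there is no reading), "fx", "fy", "cx", "cy" (pixels), "rvec" (rotation vector, rad) and "tvec" (3), from world to camera coordinates, as OpenCV has them; the wrist camera has in their place "hand_eye" (4x4, takes a point from camera to tool coordinates, whose origin is the TCP and whose axes are the flange's). Camera axes: x right, y down, z forward; pixel columns grow to the right and rows downward; lengths in m; the calibration is good to about 2 mm. The wrist camera is an equidistant fisheye: a pixel r from the principal point sees the ray r / f radians off the axis. A picture is of the moment at which its call begins: read the wrist's pose just before it.
- workorder.finish_job(): hands the job in, once; it reports no verdict.
Trained networks look in a picture, given as the dict that the camera call returned (one of the last four; its "shot" number tells which), for a name from the list of things; names that differ only in an ending like _2 or _b are one class to them, and where a whole thing is asked for, a point or a joint stands for the part that bears it (a point fixed in the world has none). Each returns a list of dicts, best first, with "p" (0 to 1); they miss things now and then, are a little off and sometimes report something else, mostly with a low value. They report only what shows in the picture. A call takes as long as a camera call. They do not tell look-alikes from the thing itself.
- finder.masks_of(picture, thing): "pixels" (480x640 bool, what is visible of it) and "extent" ([left, top, right, bottom] in pixels, round what is visible of it).
The state is a dict: "clock": time; "q": joint angles; "qd": joint speeds; "joint_torque": joint torques, N m; "tool_pos": TCP position; "eef_rot": TCP orientation; "contact_force": force on the tool from outside, world axes, zero at the start; "moment": the same for the moment, N m; "opening": opening from 0.0 (shut) to 1.0 (fully open).
Only numpy, scipy, OpenCV 4.12 (cv2) and the standard library are available. Lean on these libraries where they do the work, as an engineer would, in place of code of your own. Each camera call takes 0.05 s, during which the arm holds its last target. There are 200 camera calls.

## Working session

There is one attempt and no reset: what is moved stays moved. The work goes in short steps, Python scripts to look and compute and a tool call to move; the robot and the scene stay as the last step left them, time stands still between calls to the robot, and variables do not carry over. Pictures are saved under pics/ and viewed, about 8 in all and at most 12, crops included, and the job is handed in when it is done.

Besides the shell and the picture viewer there is one more tool, called after "Emit:" as name(argument=value, ...), one argument or row to a line, values as JSON. carry_out: Moves the arm, as the interface text tells. Its arguments: {"type":"object","properties":{"motion":{"type":"array"},"hand":{"type":"number"},"grip_force":{"type":"number"}},"required":["motion"]}

```bash
mkdir -p pics; cat > h.py <<'E'
import numpy as np, cv2
from scipy.spatial.transform import Rotation as R
from plant import monitor, snapshot, workorder, finder
def cloud(p):
    z=p['range_z']; v,u=np.mgrid[0:480,0:640]
    c=np.stack([(u-p['cx'])/p['fx']*z,(v-p['cy'])/p['fy']*z,z],-1)
    Rm=R.from_rotvec(np.ravel(p['rvec'])).as_matrix()
    return (c-np.ravel(p['tvec']))@Rm
def save(n,im): cv2.imwrite(f'pics/{n}.png',cv2.cvtColor(np.ascontiguousarray(im),cv2.COLOR_RGB2BGR))
E
python3 - <<'E'
from h import *
s=snapshot('scene'); d=snapshot('side')
np.savez('s.npz',**s); np.savez('d.npz',**d)
a=cv2.resize(s['frame'],(800,600)); save('scene',a); save('side',cv2.resize(d['frame'],(800,600)))
for n,p in(('scene',s),('side',d)):
    C=cloud(p)
    for t in ['coupon','jig','tracker_arm','spray_can_mid','gauge_block_mid','hammer_mid']:
        for m in finder.masks_of(p,t):
            k=m['pixels']&(p['range_z']>0); 
            if k.sum()>5: print(n,t,round(m['p'],2),m['extent'],k.sum(),np.round(np.median(C[k],0),3),np.round(C[k].min(0),3),np.round(C[k].max(0),3),np.median(p['frame'][k],0))
print(monitor.get_state())
E
```

```text
scene coupon 0.95 [472.8, 271.9, 529.5, 310.5] 981 [0.254 0.295 0.007] [ 0.175  0.259 -0.001] [0.303 0.323 0.04 ] [ 50.  92. 168.]
scene coupon 0.88 [499.8, 337.2, 609.1, 427.4] 3713 [0.361 0.508 0.01 ] [ 0.301  0.407 -0.001] [0.401 0.584 0.057] [154. 101. 120.]
scene coupon 0.55 [400.8, 290.2, 463.0, 363.8] 2659 [0.444 0.289 0.01 ] [ 0.362  0.174 -0.002] [0.507 0.368 0.057] [ 48.  88. 155.]
scene jig 0.57 [207.2, 179.3, 345.2, 299.9] 7610 [ 0.579 -0.106  0.031] [ 0.436 -0.384 -0.002] [0.668 0.036 0.121] [68. 69. 70.]
scene tracker_arm 0.82 [208.7, 187.0, 276.5, 214.3] 552 [ 0.614 -0.225  0.097] [ 0.486 -0.396  0.001] [ 0.64  -0.199  0.121] [101.5  92.   72.5]
scene spray_can_mid 0.58 [354.3, 355.3, 393.4, 442.7] 2938 [0.699 0.387 0.112] [ 0.568  0.257 -0.003] [0.716 0.404 0.155] [133. 128. 129.]
scene gauge_block_mid 0.8 [275.1, 347.2, 312.9, 387.1] 1080 [0.731 0.215 0.039] [ 0.691  0.177 -0.001] [0.757 0.239 0.045] [193. 160. 122.]
scene hammer_mid 0.71 [198.3, 155.7, 275.0, 193.6] 891 [ 0.492 -0.452  0.022] [ 0.333 -0.533 -0.001] [ 0.628 -0.275  0.108] [176. 164. 134.]
scene hamme
[... 1469 characters left out ...]
. 54. 52.]
{'clock': 0.7, 'q': array([-1.27924193,  0.68908533, -0.19460312,  1.56532951,  0.1572776 ,
        0.90249007, -0.21508473]), 'qd': array([-0.0007522 ,  0.00068905,  0.00182498,  0.00106551,  0.00066586,
       -0.00193051,  0.00038998]), 'joint_torque': array([-1.30280450e-04, -5.27371359e+01, -1.26695596e+00, -1.53726000e+01,
       -5.18841343e-02, -8.52093308e-04,  1.79131837e-05]), 'tool_pos': array([0.15929041, 0.60436674, 0.30274406]), 'eef_rot': array([ 1.28505961e-01,  9.91708736e-01,  3.52021838e-05, -1.00379552e-05]), 'contact_force': array([-0.21606897,  0.40677474, -0.39961218]), 'moment': array([ 0.03773577,  0.03195753, -0.04807592]), 'opening': 1.0046007795720686}
```

View pics/scene.png

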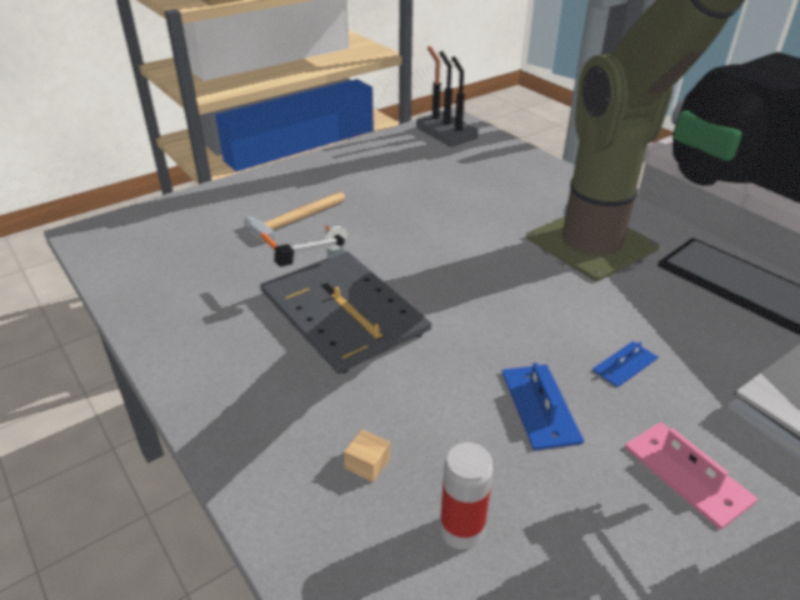

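```bash
python3 - <<'E'
from h import *
s=dict(np.load('s.npz')); d=dict(np.load('d.npz'))
a=cv2.resize(s['frame'][170:310,195:360],(0,0),fx=3.4,fy=3.4,interpolation=cv2.INTER_CUBIC)
b=cv2.resize(s['frame'][260:430,395:530],(0,0),fx=1.7,fy=1.7,interpolation=cv2.INTER_CUBIC)
c=np.zeros((600,800,3),np.uint8);c[:476,:561]=a[:,:561];c[:289,563:793]=b[:289,:230]
save('crop',c)
def rect(P): return cv2.minAreaRect((P[:,:2]*1000).astype(np.float32))
for n,p in(('scene',s),('side',d)):
    C=cloud(p); F=p['frame'].astype(int); Z=C[...,2]; ok=p['range_z']>0
    blue=ok&(F[...,2]>F[...,0]*1.6)&(F[...,2]>60)&(C[...,0]>.34)&(C[...,0]<.53)&(C[...,1]>.15)&(C[...,1]<.4)
    k=blue&(Z<.015); print(n,'plate',k.sum(),rect(C[k]), 'all', rect(C[blue]))
    k=blue&(Z>.045); print('web',k.sum(),rect(C[k]),C[k][:,2].max(), np.median(C[k],0))
    near=ok&(C[...,0]>.4)&(C[...,0]<.75)&(C[...,1]>-.42)&(C[...,1]<.1)
    dark=near&(abs(Z-.03)<.006); m=cv2.morphologyEx(dark.astype(np.uint8),cv2.MORPH_OPEN,np.ones((3,3)))
    nn,l,st,_=cv2.connectedComponentsWithStats(m); i=1+st[1:,4].argmax(); print('top',rect(C[l==i]),np.median(C[l==i],0),st[i])
    br=near&(F[...,0]>F[...,2]*1.5)&(F[...,0]>80)&(Z>.034)
    nn,l,st,_=cv2.connectedComponentsWithStats(br.astype(np.uint8))
    for i in range(1,nn):
        if st[i,4]>3: q=C[l==i]; print('br',st[i],np.round(np.median(q,0),3),np.round(q.min(0),3),np.round(q.max(0),3),np.median(F[l==i],0))
E
```

```text
scene plate 2125 ((434.83154296875, 274.72357177734375), (173.14491271972656, 80.8823471069336), 63.53679656982422) all ((434.83154296875, 274.72357177734375), (173.14491271972656, 80.8823471069336), 63.53679656982422)
web 210 ((435.39813232421875, 275.0025329589844), (95.76580047607422, 9.57405948638916), 63.00745391845703) 0.05719578696133407 [0.43806531 0.2798198  0.05317471]
top ((565.4264526367188, -109.26591491699219), (289.3288879394531, 203.2435302734375), 89.64949798583984) [ 0.57512496 -0.09095579  0.03123137] [ 208  201  137   94 6746]
br [261 181   3   3   5] [ 0.512 -0.242  0.106] [ 0.51  -0.243  0.103] [ 0.514 -0.242  0.109] [152. 105.  83.]
br [209 186  13  13  74] [ 0.625 -0.272  0.105] [ 0.618 -0.302  0.099] [ 0.635 -0.224  0.12 ] [177.  102.5  65.5]
br [267 230   5  10  34] [ 0.568 -0.127  0.043] [ 0.562 -0.131  0.034] [ 0.574 -0.121  0.053] [150.5 126.   77.5]
br [299 259   6  11  41] [0.568 0.005 0.043] [ 0.562 -0.002  0.034] [0.574 0.009 0.054] [137. 111.  67.]
side plate 823 ((439.3348693847656, 278.2529602050781), (193.78280639648438, 83.20706176757812), 63.840
[... 426 characters left out ...]
] [ 303  236   85   92 4125]
br [339 241   3   7  18] [ 0.569 -0.001  0.045] [ 0.565 -0.008  0.035] [0.572 0.002 0.052] [110.5  86.   43.5]
br [341 253   4   3   5] [ 0.567 -0.033  0.035] [ 0.565 -0.037  0.034] [ 0.573 -0.029  0.036] [113.  87.  46.]
br [346 271   5   4   9] [ 0.566 -0.103  0.035] [ 0.561 -0.106  0.034] [ 0.573 -0.095  0.039] [110.  85.  44.]
br [348 276   6   9  23] [ 0.567 -0.131  0.044] [ 0.563 -0.145  0.035] [ 0.572 -0.121  0.054] [134. 106.  56.]
br [383 292  13  25 124] [ 0.624 -0.273  0.104] [ 0.619 -0.306  0.034] [ 0.638 -0.199  0.11 ] [179.5  92.   34. ]
br [338 299   6   7  22] [ 0.512 -0.246  0.104] [ 0.506 -0.252  0.084] [ 0.518 -0.229  0.116] [143.5  87.5  41. ]
```

View pics/crop.png

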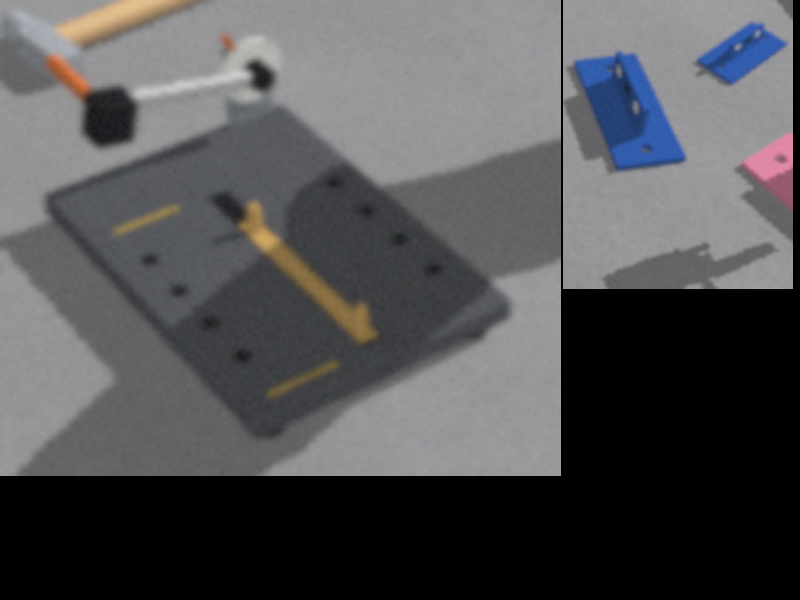

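The lookalikes in the 800x600 scene view are a large blue coupon at (540,405), a small blue one at (625,362) and a pink one at (690,470). The right one is the large blue coupon: its plate measures 173x81 mm at (0.435,0.275), and the crop shows its two holes. The jig lies almost parallel to the world axes, with its pins near (0.568,-0.127) and (0.568,0.003).

```bash
cat >> h.py <<'E'
def plan(x,y,z,yaw_deg,n=8):
    """constant rows from measured pose to target, tool down, tool y at yaw_deg; prints rows (cm, rad)"""
    s=monitor.get_state(); R0=R.from_quat(s['eef_rot']); p0=np.array(s['tool_pos'])
    a=np.radians(yaw_deg); ty=np.array([np.cos(a),np.sin(a),0]); tz=np.array([0,0,-1.]); 
    R1=R.from_matrix(np.stack([np.cross(ty,tz),ty,tz],1))
    rv=(R0.inv()*R1).as_rotvec()/n; st=R.from_rotvec(rv)
    # equal world steps
    dp=(np.array([x,y,z])-p0)/n*100; Rc=R0; rows=[]
    for i in range(n):
        rows+=[round(v,2) for v in Rc.inv().apply(dp)]+[round(v,3) for v in rv]; Rc=Rc*st
    print(round(s['clock'],2),np.round(p0,4),'yawY',round(np.degrees(np.arctan2(*R0.as_matrix()[[1,0],1])),2),'step',np.linalg.norm(dp)*10,'mm',np.degrees(np.linalg.norm(rv)),'deg')
    for i in range(n): print([float(v) for v in rows[6*i:6*i+6]])
E
python3 - <<'E'
from h import *
plan(.435,.275,.22,-26.9,12)
E
```

```text
0.7 [0.1593 0.6044 0.3027] yawY 75.23 step 36.45248067430255 mm 8.511122326193808 deg
[-2.92, -2.07, 0.69, 0.0, -0.0, 0.149]
[-3.2, -1.61, 0.69, 0.0, -0.0, 0.149]
[-3.4, -1.12, 0.69, 0.0, -0.0, 0.149]
[-3.53, -0.61, 0.69, 0.0, -0.0, 0.149]
[-3.58, -0.08, 0.69, 0.0, -0.0, 0.149]
[-3.55, 0.45, 0.69, 0.0, -0.0, 0.149]
[-3.44, 0.97, 0.69, 0.0, -0.0, 0.149]
[-3.26, 1.47, 0.69, 0.0, -0.0, 0.149]
[-3.01, 1.94, 0.69, 0.0, -0.0, 0.149]
[-2.69, 2.36, 0.69, 0.0, -0.0, 0.149]
[-2.31, 2.73, 0.69, 0.0, -0.0, 0.149]
[-1.88, 3.05, 0.69, 0.0, -0.0, 0.149]
```

Emit:
carry_out(
  motion=[-2.9,-2.1,0.7,0,0,0.15,-3.2,-1.6,0.7,0,0,0.15,-3.4,-1.1,0.7,0,0,0.15,-3.5,-0.6,0.7,0,0,0.15,-3.6,-0.1,0.7,0,0,0.15,-3.6,0.4,0.7,0,0,0.15,-3.4,1.0,0.7,0,0,0.15,-3.3,1.5,0.7,0,0,0.15],
  hand=8.8,
)

```text
clock: 1.7
tool_pos: [0.3427, 0.3828, 0.2467]
eef_rot: [0.668, 0.744, 0.0, -0.0]
contact_force: [0.7, 0.5, -0.2]
opening: 0.999
```

Emit:
carry_out(
  motion=[-3.0,1.9,0.7,0,0,0.15,-2.7,2.4,0.7,0,0,0.15,-2.3,2.7,0.7,0,0,0.15,-1.9,3.0,0.7,0,0,0.15,0,0,0,0,0,0],
)

```text
clock: 2.33
tool_pos: [0.4334, 0.2697, 0.2186]
eef_rot: [0.858, 0.513, 0.0, 0.001]
contact_force: [0.2, 0.3, -0.2]
opening: 0.996
```

```bash
cat >> h.py <<'E'
def wrist():
    s=monitor.get_state(); w=snapshot('wrist'); z=w['range_z'].astype(float)
    v,u=np.mgrid[0:480,0:640]; f=w['fx']; dx=u-w['cx'];dy=(v-w['cy'])*w['fx']/w['fy']; r=np.hypot(dx,dy)+1e-9; th=r/f
    t=np.tan(np.minimum(th,1.5))
    c=np.stack([dx/r*t*z,dy/r*t*z,z],-1); H=np.array(w['hand_eye'])
    C=(c@H[:3,:3].T+H[:3,3])@R.from_quat(s['eef_rot']).as_matrix().T+s['tool_pos']
    return w,C,z>0
E
python3 - <<'E'
from h import *
plan(.435,.275,.13,-26.9,3)
w,C,ok=wrist(); F=w['frame'].astype(int); Z=C[...,2]; save('w1',w['frame'])
b=ok&(F[...,2]>F[...,0]*1.6)&(F[...,2]>60)&(C[...,0]>.33)&(C[...,0]<.55)&(C[...,1]>.15)&(C[...,1]<.4)
rect=lambda P: cv2.minAreaRect((P[:,:2]*1000).astype(np.float32))
k=b&(Z<.015);print(k.sum(),rect(C[k]),np.median(Z[k]))
k=b&(Z>.045);print(k.sum(),rect(C[k]),np.median(Z[k]),np.median(C[k],0))
E
```

```text
2.33 [0.4334 0.2697 0.2186] yawY -28.24 step 29.58241584955571 mm 0.44733444954314944 deg
[0.19, -0.04, 2.95, 0.001, 0.0, -0.008]
[0.18, -0.04, 2.95, 0.001, 0.0, -0.008]
[0.18, -0.03, 2.95, 0.001, 0.0, -0.008]
18090 ((434.1711730957031, 272.85357666015625), (174.95761108398438, 82.74952697753906), 63.35686492919922) 0.007735673500895254
1700 ((409.6169738769531, 286.799560546875), (95.44256591796875, 66.09004974365234), 63.759037017822266) 0.05268170768203824 [0.43565295 0.28242797 0.05268171]
```

View pics/w1.png

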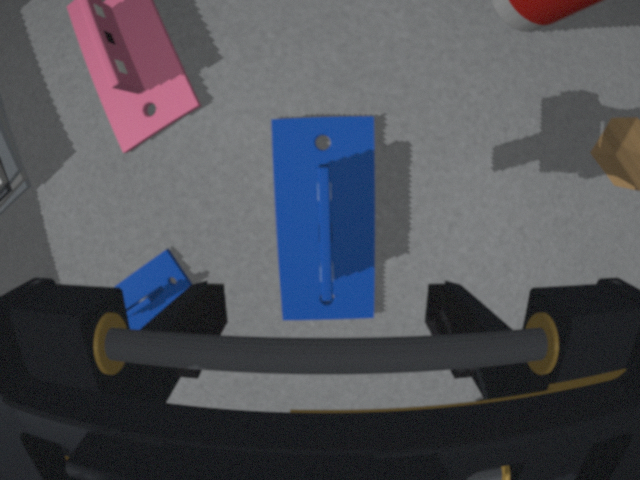

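The wrist view shows the large blue coupon centred at (325,220) with both holes and the web in sight. The fingers will have clear space on both sides. I'm descending to grasp.

```bash
python3 - <<'E'
from h import *
plan(.4347,.274,.083,-26.65,5)
E
```

```text
2.38 [0.4321 0.2716 0.2187] yawY -27.99 step 27.141956535348534 mm 0.2670626558516834 deg
[0.07, 0.02, 2.71, 0.0, 0.0, -0.005]
[0.07, 0.02, 2.71, 0.0, 0.0, -0.005]
[0.07, 0.02, 2.71, 0.0, 0.0, -0.005]
[0.07, 0.02, 2.71, 0.0, 0.0, -0.005]
[0.07, 0.02, 2.71, 0.0, 0.0, -0.005]
```

Emit:
carry_out(
  motion=[0,0,2.7,0,0,-0.005,0,0,2.7,0,0,-0.005,0,0,2.7,0,0,-0.005,0,0,2.7,0,0,-0.005,0,0,1.5,0,0,-0.005,0,0,0,0,0,0,0,0,0,0,0,0,0,0,0,0,0,0],
)

```text
clock: 3.38
tool_pos: [0.4319, 0.2728, 0.0966]
eef_rot: [0.85, 0.527, 0.001, -0.0]
contact_force: [-0.4, -0.3, 0.5]
opening: 0.999
```

```bash
python3 - <<'E'
from h import *
plan(.4347,.274,.083,-26.65,1)
E
```

```text
3.38 [0.4319 0.2728 0.0966] yawY -26.46 step 13.94758619595076 mm 0.21615320789558634 deg
[0.23, 0.19, 1.36, 0.001, -0.002, 0.003]
```

Emit:
carry_out(
  motion=[0.2,0.2,0.7,0,0,0,0,0,0.7,0,0,0.003,0,0,0,0,0,0,0,0,0,0,0,0],
)

```text
clock: 3.88
tool_pos: [0.4342, 0.2732, 0.0816]
eef_rot: [0.851, 0.525, -0.0, -0.0]
contact_force: [-0.7, 0.1, 0.4]
opening: 1.0
```

Emit:
carry_out(
  motion=[0,0,0,0,0,0,0,0,0,0,0,0,0,0,0,0,0,0,0,0,0,0,0,0,0,0,0,0,0,0,0,0,0,0,0,0,0,0,0,0,0,0,0,0,0,0,0,0],
  hand=0.2,
  grip_force=30,
)

```text
clock: 4.88
tool_pos: [0.4343, 0.2733, 0.0817]
eef_rot: [0.851, 0.525, 0.0, 0.0]
contact_force: [0.3, -0.9, 0.3]
opening: 0.119
```

Emit:
carry_out(
  motion=[0,0,-1,0,0,0,0,0,-2,0,0,0,0,0,-3,0,0,0,0,0,-4,0,0,0,0,0,0,0,0,0,0,0,0,0,0,0],
)

```text
clock: 5.62
tool_pos: [0.4336, 0.2732, 0.1813]
eef_rot: [0.851, 0.525, -0.001, -0.0]
contact_force: [0.1, 0.8, -4.1]
opening: 0.085
```

```bash
python3 - <<'E'
from h import *
print(monitor.get_state()['moment'])
w,C,ok=wrist(); save('w2',w['frame'])
plan(.568,-.062,.20,-0.2,16)
E
```

```text
[-0.09050743  0.12504688  0.01095892]
5.67 [0.4334 0.273  0.1808] yawY -26.63 step 22.595893561214705 mm 1.6516160686497663 deg
[-1.49, 1.69, -0.12, -0.0, 0.0, -0.029]
[-1.54, 1.65, -0.12, -0.0, 0.0, -0.029]
[-1.59, 1.6, -0.12, -0.0, 0.0, -0.029]
[-1.64, 1.55, -0.12, -0.0, 0.0, -0.029]
[-1.68, 1.51, -0.12, -0.0, 0.0, -0.029]
[-1.72, 1.46, -0.12, -0.0, 0.0, -0.029]
[-1.76, 1.41, -0.12, -0.0, 0.0, -0.029]
[-1.8, 1.36, -0.12, -0.0, 0.0, -0.029]
[-1.84, 1.3, -0.12, -0.0, 0.0, -0.029]
[-1.88, 1.25, -0.12, -0.0, 0.0, -0.029]
[-1.91, 1.2, -0.12, -0.0, 0.0, -0.029]
[-1.95, 1.14, -0.12, -0.0, 0.0, -0.029]
[-1.98, 1.08, -0.12, -0.0, 0.0, -0.029]
[-2.01, 1.03, -0.12, -0.0, 0.0, -0.029]
[-2.04, 0.97, -0.12, -0.0, 0.0, -0.029]
[-2.07, 0.91, -0.12, -0.0, 0.0, -0.029]
```

View pics/w2.png

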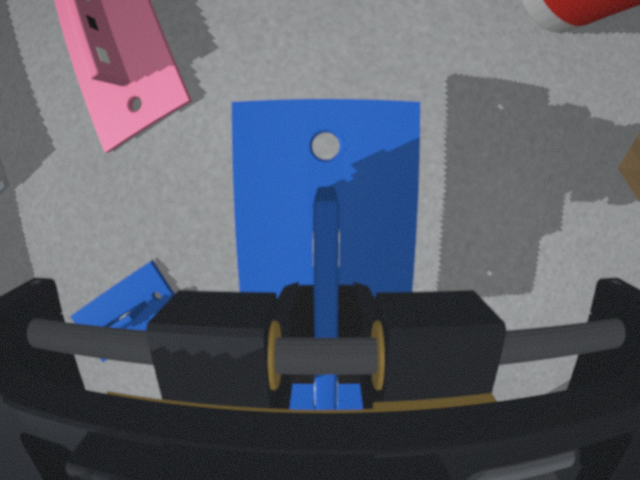

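The coupon is held, with its front hole in sight at (325,146). Next I measure its pose in the tool frame, then carry it.

```bash
cat >> h.py <<'E'
def held():
    s=monitor.get_state(); w,C,ok=wrist(); F=w['frame'].astype(int)
    T=(C-s['tool_pos'])@R.from_quat(s['eef_rot']).as_matrix()
    b=ok&(F[...,2]>F[...,0]*1.6)&(F[...,2]>60)&(T[...,2]>.06)&(T[...,2]<.1)&(abs(T[...,1])<.06)&(abs(T[...,0])<.12)
    b[300:]=False
    P=T[b]; A=np.c_[P[:,:2],np.ones(len(P))]
    co=np.linalg.lstsq(A,P[:,2],rcond=None)[0]; ri=abs(A@co-P[:,2])<.002; co=np.linalg.lstsq(A[ri],P[ri,2],rcond=None)[0]
    print('n',len(P),'plate z=ax+by+c',np.round(co,4))
    m=np.zeros(b.shape,np.uint8); m[b]=1
    m=cv2.morphologyEx(m,cv2.MORPH_OPEN,np.ones((3,3)))
    # ray-plane edges: per image row left/right
    L=[];Rr=[]
    for r in range(115,280,5):
        u=np.where(m[r]&(abs(T[r,:,2]-(T[r,:,:2]@co[:2]+co[2]))<.004))[0]
        if len(u)>60: L.append(T[r,u[0],:2]); Rr.append(T[r,u[-1],:2])
    L=np.array(L);Rr=np.array(Rr)
    for e in(L,Rr): print('edge y=',np.polyfit(e[:,0],e[:,1],1),'x',e[:,0].min(),e[:,0].max())
    u=[T[np.where(m[:,c])[0][0],c,:2] for c in range(250,405,5)]; print('end x',np.median(np.array(u)[:,0]),np.polyfit(np.array(u)[:,1],np.array(u)[:,0],1))
    g=F; k=np.zeros(b.shape,np.uint8); k[120:175,295:360]=1-m[120:175,295:360]
    n,l,st,ce=cv2.connectedComponentsWithStats(k); i=l[146,326]
    print('hole px',st[i],ce[i]); 
    H=np.array(w['hand_eye']); 
    def ray(u,v):
        d=np.array([u-w['cx'],(v-w['cy'])*w['fx']/w['fy']]); r=np.hypot(*d); th=r/w['fx']
        return H[:3,:3]@np.array([*(d/r*np.sin(th)),np.cos(th)])
    d=ray(*ce[i]); o=H[:3,3]; t=(co[2]+co[:2]@o[:2]-o[2])/(d[2]-co[:2]@d[:2]); print('hole tool',o+t*d)
    return w
E
python3 - <<'E'
from h import *
held()
E
```

```text
n 31370 plate z=ax+by+c [-0.0013  0.0001  0.0751]
edge y= [ 0.00172481 -0.0406545 ] x 0.009046630776554328 0.07994752802758312
edge y= [0.00425441 0.03848011] x 0.008617258901221092 0.07997400927699974
end x 0.08561435072645394 [-0.00133341  0.08558496]
hole px [312 132  30  28 618] [325.33495146 145.62783172]
hole tool [ 0.06580899 -0.00096561  0.07501988]
```

Emit:
carry_out(
  motion=[-1.5,1.7,-0.3,0,0,-0.03,-1.6,1.6,-0.3,0,0,-0.03,-1.6,1.6,-0.3,0,0,-0.03,-1.6,1.6,-0.3,0,0,-0.03,-1.7,1.5,-0.3,0,0,-0.03,-1.7,1.5,-0.3,0,0,-0.03,-1.8,1.4,0,0,0,-0.03,-1.8,1.4,0,0,0,-0.03],
)

```text
clock: 6.72
tool_pos: [0.5022, 0.1043, 0.1984]
eef_rot: [0.782, 0.624, -0.001, -0.001]
contact_force: [-0.6, -0.4, -2.7]
opening: 0.088
```

Emit:
carry_out(
  motion=[-1.8,1.3,0,0,0,-0.03,-1.9,1.2,0,0,0,-0.03,-1.9,1.2,0,0,0,-0.03,-1.9,1.1,0,0,0,-0.03,-2,1.1,0,0,0,-0.03,-2,1,0,0,0,-0.03,-2,1,0,0,0,-0.02,-2,0.9,0,0,0,0],
)

```text
clock: 7.72
tool_pos: [0.5708, -0.0604, 0.1981]
eef_rot: [0.716, 0.698, -0.001, -0.001]
contact_force: [0.1, -0.1, -3.8]
opening: 0.093
```

Emit:
carry_out(
  motion=[0,0,0,0,0,0,0,0,0,0,0,0],
)

```text
clock: 7.98
tool_pos: [0.5705, -0.0584, 0.1988]
eef_rot: [0.716, 0.699, -0.0, -0.001]
contact_force: [-0.4, 0.8, -3.7]
opening: 0.088
```

```bash
python3 - <<'E'
from h import *
plan(.568,-.062,.20,-0.35,1)
w=held(); save('w3',w['frame'])
E
```

```text
7.97 [ 0.5705 -0.0584  0.1988] yawY -1.38 step 4.537068464737359 mm 1.0456008665961523 deg
[-0.37, -0.24, -0.12, -0.002, -0.001, -0.018]
n 31454 plate z=ax+by+c [-0.0016 -0.0001  0.0751]
edge y= [ 0.00084658 -0.04090497] x 0.00917336101636611 0.08034729318738754
edge y= [0.00209829 0.03851876] x 0.009263450186736775 0.08026242921549169
end x 0.08601682711323672 [-0.00030146  0.08599247]
hole px [311 132  29  28 615] [324.83739837 145.58373984]
hole tool [ 0.06622352 -0.00131173  0.0750226 ]
```

View pics/w3.png

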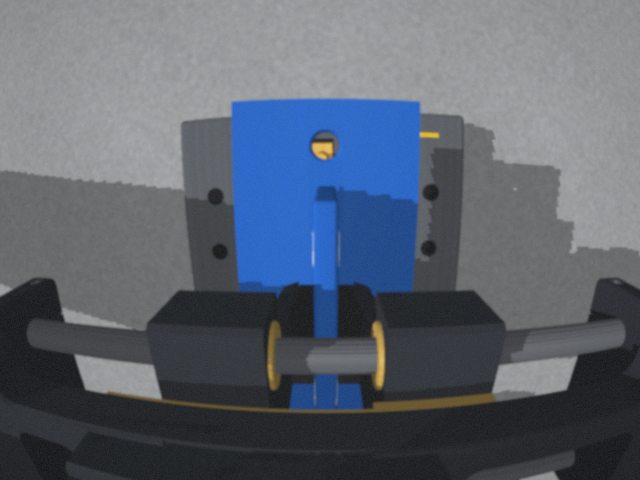

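The front hole at (324,146) shows the brass pin tip through it, near its middle. I'm measuring the jig edges and the pin in the same wrist frame.

```bash
cat >> h.py <<'E'
def jigw(name=None):
    w,C,ok=wrist(); F=w['frame'].astype(int); Z=C[...,2]
    top=ok&(abs(Z-.03)<.006)
    L=[];Rr=[]
    for r in range(135,285,5):
        u=np.where(top[r])[0]
        if len(u)>20: L.append(C[r,u[0],:2]);Rr.append(C[r,u[-1],:2])
    for e in(np.array(L),np.array(Rr)):
        c=np.polyfit(e[:,1],e[:,0],1); ri=abs(np.polyval(c,e[:,1])-e[:,0])<.002; c=np.polyfit(e[ri,1],e[ri,0],1); print('jig edge x=',np.round(c,4),ri.sum(),'x at y=-.06',np.polyval(c,-.06))
    print('jig top z',np.median(Z[top]), 'far y',C[top][:,1].max())
    h=np.zeros(Z.shape,bool); h[128:166,305:350]=1
    y=h&ok&(F[...,0]>F[...,2]*1.4)&(F[...,0]>60)
    print('yellow',y.sum())
    for a,b in((.02,.036),(.036,.049),(.049,.058)):
        k=y&(Z>a)&(Z<b)
        if k.sum()>3: v,u=np.where(k); print(a,b,k.sum(),'world',np.round(np.median(C[k],0),4),C[k].min(0).round(4),C[k].max(0).round(4),'px',u.mean(),v.mean())
    if name: save(name,cv2.resize(w['frame'][95:200,255:395],(0,0),fx=5,fy=5,interpolation=cv2.INTER_CUBIC))
E
python3 - <<'E'
from h import *
jigw()
E
```

```text
jig edge x= [0.0011 0.4691] 30 x at y=-.06 0.4690265551111972
jig edge x= [0.0055 0.6667] 30 x at y=-.06 0.6663248141573012
jig top z 0.02977816825223918 far y 0.03279833442313027
yellow 301
0.02 0.036 227 world [0.5697 0.0082 0.0306] [0.5618 0.0014 0.0287] [0.5751 0.0118 0.0322] px 323.2378854625551 147.4933920704846
0.036 0.049 28 world [0.5688 0.0045 0.047 ] [0.5648 0.0018 0.038 ] [0.5716 0.0057 0.0489] px 322.32142857142856 153.07142857142858
0.049 0.058 43 world [0.5685 0.0032 0.0517] [0.5654 0.0013 0.0491] [0.571  0.0045 0.0535] px 321.69767441860466 155.46511627906978
```

Emit:
carry_out(
  motion=[-0.3,-0.2,1.0,0,0,-0.018,0,0,1.5,0,0,0,0,0,1.2,0,0,0,0,0,0,0,0,0,0,0,0,0,0,0,0,0,0,0,0,0],
)

```text
clock: 8.82
tool_pos: [0.5696, -0.0626, 0.1631]
eef_rot: [0.71, 0.705, 0.0, 0.0]
contact_force: [-1.4, 0.4, -2.8]
opening: 0.089
```

```bash
python3 - <<'E'
from h import *
plan(.568,-.062,.16,-0.35,1)
held();jigw('w4')
p=snapshot('scene'); C=cloud(p); F=p['frame'].astype(int); 
E
```

```text
8.82 [ 0.5696 -0.0626  0.1631] yawY -0.4 step 3.5511152192214057 mm 0.07706318099368233 deg
[0.06, -0.16, 0.31, 0.001, -0.0, -0.001]
n 31458 plate z=ax+by+c [-0.0014 -0.0001  0.0751]
edge y= [-0.00139179 -0.04079584] x 0.009112912174817848 0.08037280499838578
edge y= [0.00394505 0.03835646] x 0.009409088210040412 0.08033897359498468
end x 0.08602620367812494 [0.00047543 0.08601454]
hole px [311 132  29  28 631] [324.74801902 145.29001585]
hole tool [ 0.06636394 -0.0013514   0.07501806]
jig edge x= [0.0089 0.4691] 30 x at y=-.06 0.46859795214771094
jig edge x= [0.0135 0.6666] 30 x at y=-.06 0.6657711226230567
jig top z 0.029801555613098524 far y 0.0324897379850389
yellow 512
0.02 0.036 287 world [0.5695 0.0068 0.0306] [ 0.5614 -0.0014  0.0286] [0.5752 0.0114 0.0326] px 325.58188153310107 141.09059233449477
0.036 0.049 64 world [0.5694 0.0032 0.0474] [ 0.563  -0.0021  0.0442] [0.5726 0.0054 0.049 ] px 323.96875 148.46875
0.049 0.058 154 world [0.5678 0.0011 0.0515] [ 0.5642 -0.002   0.049 ] [0.5715 0.0048 0.0534] px 323.0844155844156 151.16233766233765
```

View pics/w4.png

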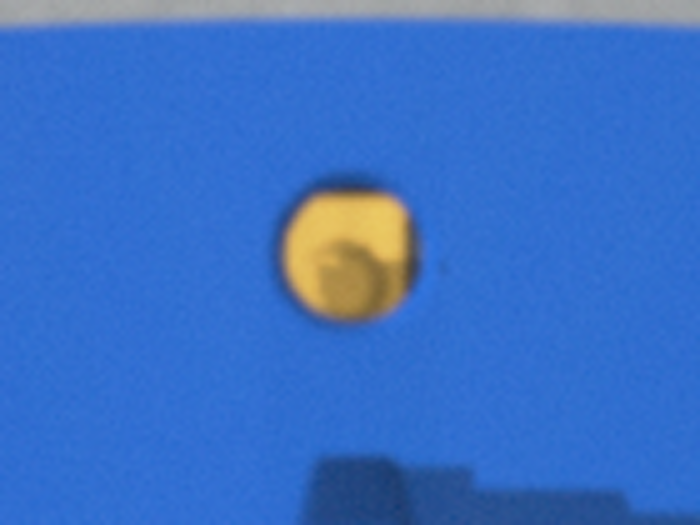

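```bash
cat >> h.py <<'E'
def ray(w,s,u,v,z):
    H=np.array(w['hand_eye']); d=np.array([u-w['cx'],(v-w['cy'])*w['fx']/w['fy']]); r=np.hypot(*d); th=r/w['fx']
    d=H[:3,:3]@np.array([*(d/r*np.sin(th)),np.cos(th)]); Rm=R.from_quat(s['eef_rot']).as_matrix()
    o=Rm@H[:3,3]+s['tool_pos']; d=Rm@d; return o+d*(z-o[2])/d[2]
E
python3 - <<'E'
from h import *
s=monitor.get_state(); w=snapshot('wrist')
print(s['tool_pos'],'tip',ray(w,s,325,150.6,.052),'hole',ray(w,s,324.75,145.3,s['tool_pos'][2]-.075), 'camera',np.array(w['hand_eye'])[:3,3])
E
```

```text
[ 0.56949446 -0.06259932  0.16305106] tip [0.56873026 0.0013346  0.052     ] hole [0.56866305 0.00376996 0.08805106] camera [ 0.06499319 -0.00104681 -0.08178334]
```

Emit:
carry_out(
  motion=[-0.24,-0.04,0.8,0,0,0,0,0,0.8,0,0,0,0,0,0.6,0,0,0,0,0,0,0,0,0,0,0,0,0,0,0,0,0,0,0,0,0],
)

```text
clock: 9.78
tool_pos: [0.569, -0.065, 0.1409]
eef_rot: [0.71, 0.705, 0.0, 0.0]
contact_force: [0.1, -0.1, -2.8]
opening: 0.084
```

```bash
python3 - <<'E'
from h import *
s=monitor.get_state();print(s['tool_pos'],s['contact_force'])
held();jigw('w5')
E
```

```text
[ 0.56904128 -0.06495563  0.14091118] [ 0.07572904 -0.09009463 -2.8074788 ]
n 31450 plate z=ax+by+c [-0.0013  0.0002  0.0751]
edge y= [ 0.00149563 -0.04078116] x 0.009106104765313207 0.08032390784532181
edge y= [0.00236578 0.03846679] x 0.008934467303904427 0.08029771286154236
end x 0.08600735158162714 [0.00129655 0.0859932 ]
hole px [309 132  31  28 647] [324.80370943 145.24729521]
hole tool [ 0.06638206 -0.00132809  0.07502184]
jig edge x= [0.0073 0.4691] 30 x at y=-.06 0.4686904130551505
jig edge x= [0.0118 0.6666] 30 x at y=-.06 0.6659363804784599
jig top z 0.029773803983391037 far y 0.03225817916467559
yellow 528
0.02 0.036 180 world [0.5701 0.0045 0.0305] [ 0.5616 -0.0044  0.0285] [0.5744 0.0081 0.0322] px 326.5444444444444 141.86666666666667
0.036 0.049 124 world [5.68e-01 5.00e-04 4.71e-02] [ 0.5631 -0.004   0.0446] [0.5725 0.0055 0.049 ] px 324.241935483871 147.08064516129033
0.049 0.058 217 world [0.5678 0.0008 0.0514] [ 0.5637 -0.003   0.049 ] [0.5715 0.0049 0.0534] px 323.91244239631334 146.75115207373273
```

View pics/w5.png

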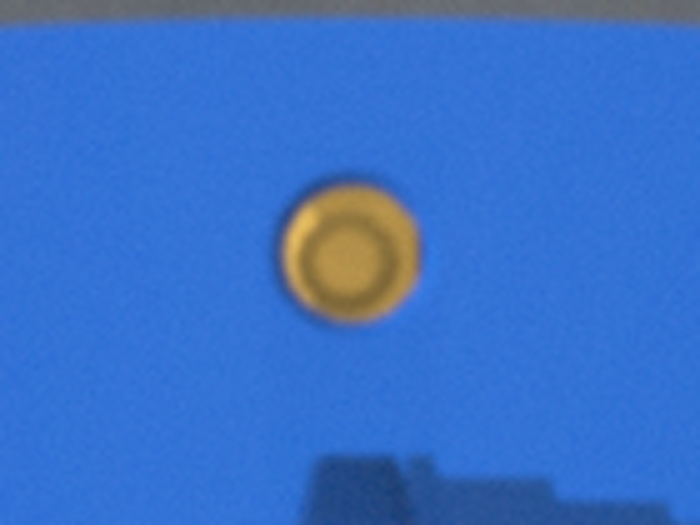

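The pin tip at (349,257) in the crop is concentric with the hole at (350,253). I'm lowering slowly.

Emit:
carry_out(
  motion=[-0.03,0,0.4,0,0,0,0,0,0.4,0,0,0,0,0,0.4,0,0,0,0,0,0.3,0,0,0,0,0,0,0,0,0,0,0,0,0,0,0],
)

```text
clock: 10.62
tool_pos: [0.5689, -0.0653, 0.1257]
eef_rot: [0.71, 0.705, 0.0, 0.0]
contact_force: [-0.3, -0.3, -1.9]
opening: 0.086
```

Emit:
carry_out(
  motion=[0,0,0.3,0,0,0,0,0,0.3,0,0,0,0,0,0.3,0,0,0,0,0,0.2,0,0,0,0,0,0,0,0,0,0,0,0,0,0,0],
)

```text
clock: 11.38
tool_pos: [0.5689, -0.0653, 0.1147]
eef_rot: [0.71, 0.705, 0.0, 0.0]
contact_force: [-0.0, 0.1, -2.8]
opening: 0.089
```

Emit:
carry_out(
  motion=[0,0,0.1,0,0,0,0,0,0.1,0,0,0,0,0,0,0,0,0,0,0,0,0,0,0],
)

```text
clock: 11.88
tool_pos: [0.5689, -0.0652, 0.1129]
eef_rot: [0.71, 0.705, 0.0, 0.0]
contact_force: [-0.3, 0.1, -0.5]
opening: 0.085
```

Emit:
carry_out(
  motion=[0,0,0.1,0,0,0,0,0,0,0,0,0,0,0,0,0,0,0],
)

```text
clock: 12.25
tool_pos: [0.5689, -0.0653, 0.1128]
eef_rot: [0.71, 0.705, 0.0, 0.0]
contact_force: [-2.3, 0.3, 9.2]
opening: 0.086
```

Emit:
carry_out(
  motion=[0,0,0,0,0,0,0,0,0,0,0,0,0,0,0,0,0,0,0,0,0,0,0,0,0,0,0,0,0,0,0,0,0,0,0,0],
  hand=5,
)

```text
clock: 13.0
tool_pos: [0.5689, -0.0653, 0.1117]
eef_rot: [0.71, 0.705, 0.0, -0.0]
contact_force: [-0.0, 0.0, 0.3]
opening: 0.567
```

Emit:
carry_out(
  motion=[0,0,-2,0,0,0,0,0,-4,0,0,0,0,0,-4,0,0,0,0,0,-2,0,0,0,0,0,0,0,0,0,0,0,0,0,0,0],
)

```text
clock: 13.75
tool_pos: [0.5683, -0.0652, 0.2308]
eef_rot: [0.71, 0.705, -0.001, -0.001]
contact_force: [0.2, -0.5, -0.3]
opening: 0.567
```

```bash
python3 - <<'E'
from h import *
w,C,ok=wrist(); F=w['frame'].astype(int); Z=C[...,2]
b=ok&(F[...,2]>F[...,0]*1.6)&(F[...,2]>60)&(C[...,0]>.5)
k=b&(abs(Z-.038)<.01); P=C[k]; A=np.c_[P[:,:2]-P[:,:2].mean(0),np.ones(len(P))]; print('plate plane',np.linalg.lstsq(A,P[:,2],rcond=None)[0],len(P),cv2.minAreaRect((P[:,:2]*1000).astype(np.float32)))
# scene: coupon and tracker
s=snapshot('scene'); S=cloud(s); G=s['frame'].astype(int); so=s['range_z']>0
near=so&(S[...,0]>.4)&(S[...,0]<.75)&(S[...,1]<.1)&(S[...,1]>-.4)
k=near&(G[...,2]>G[...,0]*1.6)&(G[...,2]>60); P=S[k]; print('scene blue',k.sum(),cv2.minAreaRect((P[:,:2]*1000).astype(np.float32)),np.percentile(P[:,2],[5,25,50,95]))
for n,K,FF,o in(('wrist',C,F,ok),('scene',S,G,so)):
    g=o&(FF[...,0]>150)&(FF[...,0]>FF[...,2]*2)&(K[...,0]>.55)&(K[...,0]<.7)&(K[...,1]<-.19)&(K[...,1]>-.35)&(K[...,2]>.06)
    if g.sum(): P=K[g]; print(n,'grip',g.sum(),np.median(P,0),P.min(0),P.max(0),cv2.minAreaRect((P[:,:2]*1000).astype(np.float32)))
save('chk',np.hstack([cv2.resize(s['frame'][165:315,195:355],(0,0),fx=2.4,fy=2.4,interpolation=cv2.INTER_CUBIC),cv2.resize(w['frame'],(400,360))]))
plan(.627,-.277,.25,-.4,6)
E
```

```text
plate plane [-0.00013054  0.00124601  0.03761683] 20384 ((568.0010375976562, -65.97736358642578), (176.62171936035156, 83.83894348144531), 89.53028869628906)
scene blue 1811 ((563.7153930664062, -68.39360046386719), (187.83734130859375, 90.01558685302734), 89.86742401123047) [0.03272438 0.03813717 0.0395683  0.08262537]
scene grip 48 [ 0.62459686 -0.27158287  0.10468405] [ 0.62056389 -0.30092685  0.09747445] [ 0.62790717 -0.24862169  0.10856961] ((624.3024291992188, -274.76416015625), (6.945229530334473, 52.356781005859375), 2.491035223007202)
13.85 [ 0.5682 -0.0652  0.2304] yawY -0.39 step 36.783635585474826 mm 0.023931955825858397 deg
[-3.52, 1.0, -0.33, -0.0, -0.0, 0.0]
[-3.52, 1.0, -0.33, -0.0, -0.0, 0.0]
[-3.52, 1.0, -0.33, -0.0, -0.0, 0.0]
[-3.52, 1.0, -0.33, -0.0, -0.0, 0.0]
[-3.52, 1.0, -0.33, -0.0, -0.0, 0.0]
[-3.52, 1.0, -0.33, -0.0, -0.0, 0.0]
```

View pics/chk.png

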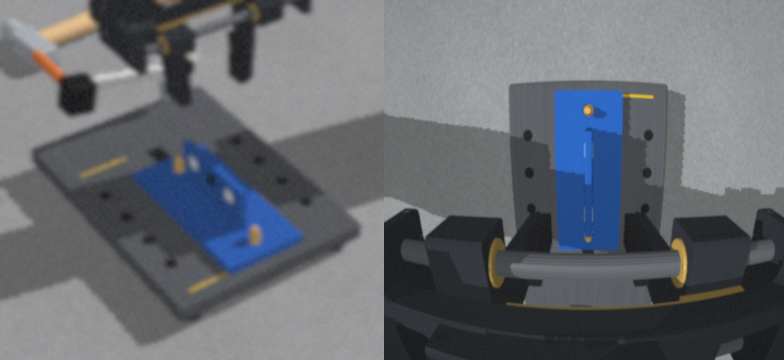

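The coupon is seated: both pins come through the plate, and the plate top is at 37.6 mm (38 expected) with about 0.1° of tilt. The tracker bar is next, at about (0.6225,-0.269) and z of about 0.1035, so q is about 0.22.

Emit:
carry_out(
  motion=[-3.4,0.9,0,0,0,0,-3.4,0.9,0,0,0,0,-3.4,0.9,0,0,0,0,-3.4,0.9,0,0,0,0,-3.4,0.9,0,0,0,0,-3.4,0.9,0,0,0,0,0,0,0,0,0,0,0,0,0,0,0,0],
)

```text
clock: 14.85
tool_pos: [0.621, -0.2685, 0.2305]
eef_rot: [0.709, 0.705, 0.0, -0.001]
contact_force: [-0.2, 0.1, -0.2]
opening: 0.567
```

```bash
python3 - <<'E'
from h import *
w,C,ok=wrist(); F=w['frame'].astype(int)
g=ok&(F[...,0]>120)&(F[...,0]>F[...,2]*2)&(C[...,0]>.56)&(C[...,0]<.7)&(C[...,1]<-.19)&(C[...,1]>-.35)&(C[...,2]>.06)
if g.sum(): P=C[g]; print('grip',g.sum(),np.median(P,0),P.min(0),P.max(0),cv2.minAreaRect((P[:,:2]*1000).astype(np.float32)))
save('w6',w['frame'])
plan(.6225,-.269,.1485,-.4,1)
E
```

```text
grip 2687 [ 0.62530108 -0.25601819  0.10412125] [ 0.58737158 -0.30257085  0.09731895] [ 0.6529877  -0.23702514  0.25297414] ((622.4321899414062, -269.864990234375), (65.6051025390625, 65.0164794921875), 4.943211555480957)
14.9 [ 0.6213 -0.2678  0.2308] yawY -0.3 step 82.34539599577396 mm 0.17445462424915958 deg
[-0.13, 0.13, 8.23, -0.001, -0.002, 0.002]
```

View pics/w6.png

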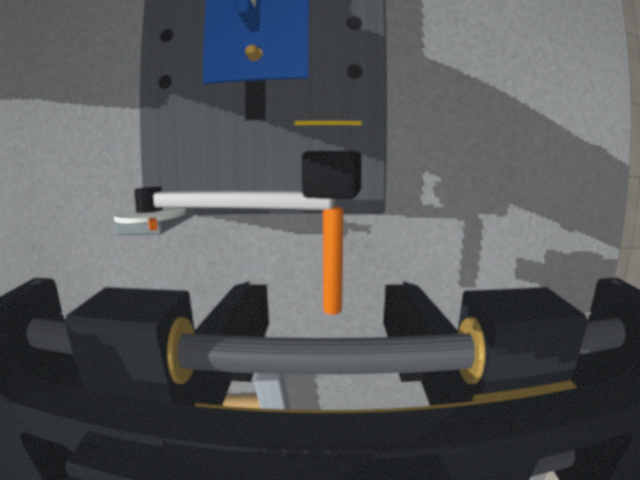

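The orange bar sits at (333,260) between the open fingers, with the camera head at (332,174) clear of them. I'm descending and gripping lightly.

Emit:
carry_out(
  motion=[-0.1,0.3,2.5,0,0,0,0,0,2.9,0,0,0,0,0,2.0,0,0,0,0,0,1.0,0,0,0,0,0,0,0,0,0,0,0,0,0,0,0],
)

```text
clock: 15.65
tool_pos: [0.625, -0.2709, 0.1486]
eef_rot: [0.71, 0.705, 0.0, 0.001]
contact_force: [-0.1, 0.4, -0.3]
opening: 0.565
```

Emit:
carry_out(
  motion=[0,0,0,0,0,0,0,0,0,0,0,0,0,0,0,0,0,0,0,0,0,0,0,0,0,0,0,0,0,0,0,0,0,0,0,0],
  hand=0.8,
  grip_force=20,
)

```text
clock: 16.4
tool_pos: [0.6249, -0.2707, 0.1478]
eef_rot: [0.71, 0.705, 0.0, 0.0]
contact_force: [1.6, 0.3, -1.6]
opening: 0.128
```

```bash
cat >> h.py <<'E'
def arc(q0,q1,n,hx,hz,r=.130):
    q=np.linspace(q0,q1,n+1); X=hx+r*np.cos(q); Zz=hz+r*np.sin(q)
    for a,b in zip(np.diff(X)*100,np.diff(Zz)*100): print([0,round(a,2),round(-b,2)])
E
python3 - <<'E'
from h import *
s=monitor.get_state(); print(s['tool_pos'],s['contact_force'],s['opening'])
g=s['tool_pos']-[0,0,.045]; q0=np.arctan2(g[2]-.075,g[0]-.496); print('grip',g,'r',np.hypot(g[2]-.075,g[0]-.496),'q',q0)
arc(q0,1.047,16,.496,.075)
E
```

```text
[ 0.62487119 -0.27066828  0.14779368] [ 1.62299518  0.30421442 -1.5708761 ] 0.1277959274358277
grip [ 0.62487119 -0.27066828  0.10279368] r 0.13183426211193092 q 0.21241670220155984
[0, np.float64(-0.16), np.float64(-0.66)]
[0, np.float64(-0.19), np.float64(-0.65)]
[0, np.float64(-0.23), np.float64(-0.64)]
[0, np.float64(-0.26), np.float64(-0.63)]
[0, np.float64(-0.29), np.float64(-0.61)]
[0, np.float64(-0.32), np.float64(-0.6)]
[0, np.float64(-0.36), np.float64(-0.58)]
[0, np.float64(-0.38), np.float64(-0.56)]
[0, np.float64(-0.41), np.float64(-0.54)]
[0, np.float64(-0.44), np.float64(-0.52)]
[0, np.float64(-0.47), np.float64(-0.49)]
[0, np.float64(-0.49), np.float64(-0.47)]
[0, np.float64(-0.52), np.float64(-0.44)]
[0, np.float64(-0.54), np.float64(-0.41)]
[0, np.float64(-0.56), np.float64(-0.38)]
[0, np.float64(-0.58), np.float64(-0.35)]
```

Emit:
carry_out(
  motion=[0,-0.16,-0.66,0,0,0,0,-0.2,-0.65,0,0,0,0,-0.23,-0.64,0,0,0,0,-0.26,-0.63,0,0,0,0,-0.29,-0.61,0,0,0,0,-0.32,-0.6,0,0,0,0,-0.36,-0.58,0,0,0,0,-0.38,-0.56,0,0,0],
)

```text
clock: 17.4
tool_pos: [0.6046, -0.2705, 0.1987]
eef_rot: [0.709, 0.705, 0.002, 0.002]
contact_force: [7.2, -0.4, -2.0]
opening: 0.124
```

Emit:
carry_out(
  motion=[0,-0.41,-0.54,0,0,0,0,-0.44,-0.52,0,0,0,0,-0.47,-0.49,0,0,0,0,-0.49,-0.47,0,0,0,0,-0.52,-0.44,0,0,0,0,-0.54,-0.41,0,0,0,0,0,0,0,0,0,0,0,0,0,0,0],
)

```text
clock: 18.4
tool_pos: [0.5775, -0.2703, 0.2293]
eef_rot: [0.709, 0.705, 0.003, 0.004]
contact_force: [5.8, 0.5, 6.6]
opening: 0.127
```

```bash
python3 - <<'E'
from h import *
s=monitor.get_state(); print(s['tool_pos'],s['contact_force'],s['moment'],s['opening'])
g=s['tool_pos']-[0,0,.045]
for hx in(.496,.498): print('q',np.degrees(np.arctan2(g[2]-.075,g[0]-hx)),np.hypot(g[2]-.075,g[0]-hx),'target TCP',hx+.065,.045+.075+.13*np.sin(np.pi/3))
w,C,ok=wrist(); save('w7',w['frame'])
p=snapshot('scene'); q=snapshot('side'); save('s7',np.hstack([cv2.resize(p['frame'][130:260,190:320],(400,400),interpolation=cv2.INTER_CUBIC),cv2.resize(q['frame'][225:335,300:410],(400,400),interpolation=cv2.INTER_CUBIC)]))
E
```

```text
[ 0.57754019 -0.27027442  0.22925994] [5.81119968 0.5321852  6.64751853] [-0.00347142 -1.34886528 -0.01928736] 0.12719520887786878
q 53.266187601494636 0.13633245142446226 target TCP 0.5609999999999999 0.232583302491977
q 53.94573865575187 0.13514576033200862 target TCP 0.563 0.232583302491977
```

View pics/s7.png

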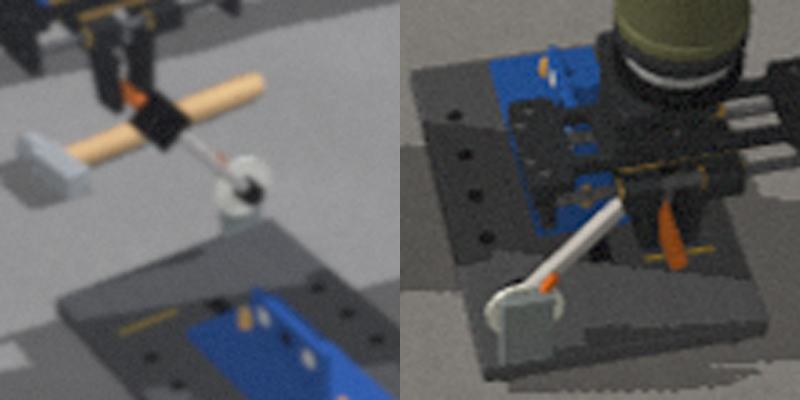

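The bar is gripped and the arm is at about 54°, short of the mark. I'm measuring the rod angle from the depth images.

```bash
cat >> h.py <<'E'
def rod():
    for n in('scene','side','wrist'):
        if n=='wrist': p,C,ok=wrist()
        else: p=snapshot(n); C=cloud(p); ok=p['range_z']>0
        F=p['frame'].astype(int)
        bx=ok&(C[...,0]>.47)&(C[...,0]<.66)&(C[...,1]<-.2)&(C[...,1]>-.33)
        r=bx&(F.min(-1)>90)&(F.max(-1)-F.min(-1)<40)&(C[...,1]>-.262)&(C[...,1]<-.21)&(C[...,2]>.10)
        P=C[r][:,[0,2]]
        if len(P)>8:
            l=cv2.fitLine(P.astype(np.float32),cv2.DIST_HUBER,0,.001,.001).ravel(); a=np.degrees(np.arctan2(l[1],l[0]))%180
            xh=l[2]+(0.075-l[3])*l[0]/l[1]; print(n,'rod n',len(P),'angle',round(a,1),'x at z=.075',round(xh,4),P.min(0),P.max(0))
        o=bx&(F[...,0]>110)&(F[...,0]>F[...,2]*2)&(C[...,2]>.13)&(C[...,2]<.23)&(C[...,1]<-.235)
        if o.sum()>4: P=C[o]; print(n,'bar n',o.sum(),np.median(P,0),P.min(0),P.max(0))
E
python3 - <<'E'
from h import *
rod()
E
```

```text
scene rod n 337 angle 78.9 x at z=.075 0.5287 [0.48209124 0.10006403] [0.65414701 0.52955648]
scene bar n 33 [ 0.5780971  -0.25484827  0.18256795] [ 0.56519909 -0.27093164  0.17572785] [ 0.58279408 -0.24067146  0.18674361]
side rod n 170 angle 80.4 x at z=.075 0.5258 [0.48626342 0.10008415] [0.63996961 0.64511641]
side bar n 59 [ 0.57690659 -0.28864848  0.18267497] [ 0.57169855 -0.30589159  0.17313912] [ 0.58164052 -0.2677635   0.18847826]
wrist rod n 6207 angle 57.8 x at z=.075 0.4958 [0.48746627 0.10001005] [0.65504795 0.26343372]
wrist bar n 3206 [ 0.57717451 -0.25727952  0.18142409] [ 0.57144008 -0.30269231  0.17511402] [ 0.59418887 -0.23676046  0.20656681]
```

```bash
sed -i "s/(C\[...,2\]>.10)$/(C[...,2]>.10)\&(C[...,2]<.175)/" h.py; python3 - <<'E'
from h import *
rod()
arc(np.radians(53.2),np.radians(60.5),4,.496,.075,.132)
E
```

```text
scene rod n 112 angle 41.4 x at z=.075 0.4758 [0.48818938 0.10004762] [0.59319625 0.172426  ]
scene bar n 33 [ 0.57744115 -0.25324778  0.18288097] [ 0.5651725  -0.26856638  0.17569405] [ 0.58254739 -0.23796874  0.18713713]
side rod n 141 angle 49.2 x at z=.075 0.4876 [0.48876866 0.10015646] [0.55910123 0.16203458]
side bar n 60 [ 0.57668529 -0.28940007  0.18228834] [ 0.57254788 -0.30513479  0.17047917] [ 0.58180095 -0.26181158  0.18803349]
wrist rod n 1772 angle 51.6 x at z=.075 0.4905 [0.48803476 0.10001462] [0.59668266 0.17499432]
wrist bar n 3213 [ 0.57716153 -0.25730852  0.18139229] [ 0.57140386 -0.30269383  0.17459007] [ 0.59484369 -0.23701115  0.20730228]
[0, np.float64(-0.34), np.float64(-0.25)]
[0, np.float64(-0.35), np.float64(-0.24)]
[0, np.float64(-0.36), np.float64(-0.22)]
[0, np.float64(-0.36), np.float64(-0.21)]
```

Emit:
carry_out(
  motion=[0,-0.34,-0.25,0,0,0,0,-0.35,-0.24,0,0,0,0,-0.36,-0.22,0,0,0,0,-0.36,-0.21,0,0,0,0,0,0,0,0,0,0,0,0,0,0,0],
)

```text
clock: 19.6
tool_pos: [0.5646, -0.2702, 0.2389]
eef_rot: [0.709, 0.705, 0.004, 0.006]
contact_force: [7.7, 0.2, 7.6]
opening: 0.127
```

```bash
sed -i "s/(C\[...,0\]>.47)/(C[...,0]>.515)/" h.py; python3 - <<'E'
from h import *
s=monitor.get_state(); print(s['tool_pos'],s['contact_force'],s['opening'])
rod()
E
```

```text
[ 0.56457475 -0.27018661  0.23891677] [7.6812865  0.20686559 7.62262129] 0.1273266418570451
scene rod n 90 angle 59.8 x at z=.075 0.4969 [0.51524376 0.10080522] [0.57385569 0.16613383]
scene bar n 32 [ 0.56579036 -0.25261516  0.19191201] [ 0.55526434 -0.2705887   0.1846013 ] [ 0.56933629 -0.23511058  0.1953877 ]
side rod n 106 angle 58.2 x at z=.075 0.4931 [0.5152416  0.10731929] [0.54965349 0.16572582]
side bar n 59 [ 0.56460903 -0.28839814  0.19092982] [ 0.56002786 -0.30497794  0.18211332] [ 0.57076373 -0.25744977  0.1957104 ]
wrist rod n 924 angle 58.6 x at z=.075 0.4911 [0.5150675 0.1039303] [0.55274671 0.17484834]
wrist bar n 3174 [ 0.56434624 -0.2570218   0.19041414] [ 0.5586632  -0.3025419   0.18508862] [ 0.58192568 -0.23676788  0.21577159]
```

Emit:
carry_out(
  motion=[0,-0.2,-0.13,0,0,0,0,0,0,0,0,0,0,0,0,0,0,0],
)

```text
clock: 20.12
tool_pos: [0.5627, -0.2702, 0.2401]
eef_rot: [0.709, 0.705, 0.004, 0.006]
contact_force: [9.5, 0.2, 6.8]
opening: 0.131
```

```bash
python3 - <<'E'
from h import *
s=monitor.get_state(); print(s['tool_pos'],s['contact_force'],s['opening'])
rod()
E
```

```text
[ 0.56274259 -0.27020336  0.24011839] [9.47821476 0.16961087 6.75709088] 0.13057562766828296
scene rod n 86 angle 60.9 x at z=.075 0.4964 [0.51505978 0.1013738 ] [0.57431549 0.17199549]
scene bar n 32 [ 0.56371426 -0.25244374  0.19356854] [ 0.55886819 -0.26718853  0.18678846] [ 0.5666112  -0.23756901  0.19761124]
side rod n 100 angle 59.7 x at z=.075 0.4939 [0.51535187 0.10810746] [0.54791673 0.16541442]
side bar n 56 [ 0.56254672 -0.29009221  0.19290711] [ 0.55792827 -0.30609607  0.18382999] [ 0.56827509 -0.26319953  0.19669745]
wrist rod n 847 angle 59.5 x at z=.075 0.4915 [0.51503127 0.1048225 ] [0.55039085 0.17499681]
wrist bar n 3169 [ 0.56255121 -0.25694389  0.19154201] [ 0.5568817  -0.30243242  0.18614156] [ 0.58012791 -0.23676018  0.21731801]
```

The rod reads 59.5–60.9° in all three cameras. I'm releasing it and retreating upward.

Emit:
carry_out(
  motion=[0,0,0,0,0,0,0,0,0,0,0,0,0,0,0,0,0,0,0,0,0,0,0,0,0,0,0,0,0,0],
  hand=4.5,
)

```text
clock: 20.9
tool_pos: [0.5572, -0.2702, 0.2359]
eef_rot: [0.71, 0.705, -0.0, -0.001]
contact_force: [-0.5, 0.8, 0.1]
opening: 0.508
```

Emit:
carry_out(
  motion=[0,0,-1,0,0,0,0,0,-2,0,0,0,0,0,-3,0,0,0,0,0,-4,0,0,0,0,0,-2,0,0,0,0,0,0,0,0,0,0,0,0,0,0,0],
)

```text
clock: 21.78
tool_pos: [0.5571, -0.27, 0.3554]
eef_rot: [0.71, 0.705, -0.0, -0.001]
contact_force: [-0.3, 0.6, -0.8]
opening: 0.509
```

```bash
python3 - <<'E'
from h import *
s=monitor.get_state(); print(s['tool_pos'],s['contact_force'],s['opening'])
rod()
p=snapshot('scene'); q=snapshot('side'); save('s8',np.hstack([cv2.resize(p['frame'][160:310,195:345],(400,400),interpolation=cv2.INTER_CUBIC),cv2.resize(q['frame'][230:335,300:405],(400,400),interpolation=cv2.INTER_CUBIC)]))
d=dict(np.load('s.npz'))
for t in ['spray_can_mid','gauge_block_mid','hammer_mid']:
    for m in finder.masks_of(p,t)[:1]: print(t,m['p'],m['extent'])
C=cloud(p);F=p['frame'].astype(int)
k=(p['range_z']>0)&(F[...,2]>F[...,0]*1.6)&(F[...,2]>60)&(C[...,0]>.45)&(C[...,0]<.7)&(C[...,1]<.1)&(C[...,1]>-.4)&(C[...,2]<.05);P=C[k]
print(cv2.minAreaRect((P[:,:2]*1000).astype(np.float32)),np.median(P[:,2]),np.linalg.lstsq(np.c_[P[:,:2]-P[:,:2].mean(0),np.ones(len(P))],P[:,2],rcond=None)[0])
E
```

```text
[ 0.55713339 -0.26998045  0.35539346] [-0.26215719  0.60340102 -0.81730742] 0.5092747683667702
scene rod n 83 angle 60.2 x at z=.075 0.4959 [0.51587312 0.10642901] [0.54680125 0.16307286]
scene bar n 63 [ 0.56430069 -0.26838203  0.19269944] [ 0.55795649 -0.29977961  0.188449  ] [ 0.56866828 -0.2391205   0.19653309]
side rod n 123 angle 58.6 x at z=.075 0.4928 [0.51568364 0.10778972] [0.55807235 0.17461746]
side bar n 112 [ 0.56216586 -0.27400623  0.19213199] [ 0.55826528 -0.30569204  0.17951949] [ 0.56775434 -0.23570361  0.19788246]
wrist rod n 455 angle 59.3 x at z=.075 0.491 [0.51516541 0.11035184] [0.55187977 0.17495446]
wrist bar n 1439 [ 0.56208422 -0.26732672  0.19145107] [ 0.5568025  -0.30221501  0.18621089] [ 0.56835273 -0.23689676  0.1939101 ]
spray_can_mid 0.78 [357.5, 353.6, 394.5, 439.4]
gauge_block_mid 0.65 [276.2, 345.0, 310.9, 386.8]
hammer_mid 0.72 [226.1, 144.9, 274.6, 196.7]
((563.0407104492188, -70.42707061767578), (190.06788635253906, 90.91600799560547), 89.8089370727539) 0.03894154751423186 [-0.00663638  0.00061128  0.03866743]
```

View pics/s8.png

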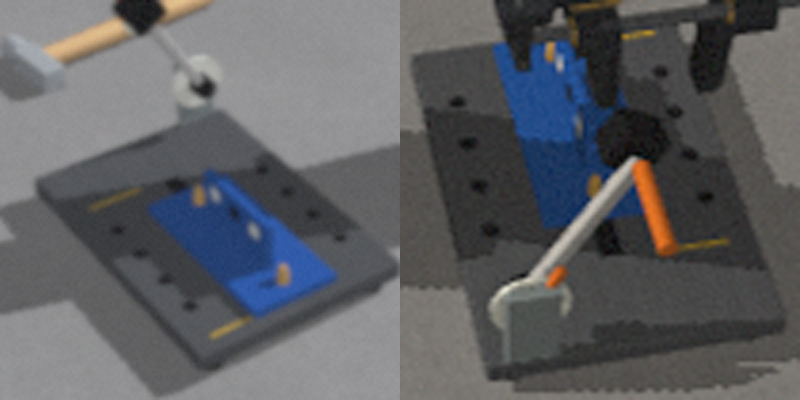

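The arm stood still after release, in line with the orange mark, and the coupon lies flat on both pins. I'm handing the job in.

```bash
python3 -c "
from plant import workorder; print(workorder.finish_job())"
```

```text
the job is handed in; nothing more can be done
None
```

The job is handed in at about 22 s of the 72 s allowed; no verdict was reported.

**Coupon:** I picked the large blue coupon (not the small blue or the pink one), fitted it on both pins and let go. After release, the wrist camera put its plate top at 37.6 mm (38 expected), tilted about 0.1°. Both pins showed through the holes. The last scene-camera check gave a median of 38.9 mm and a slope of about 0.4° across x. That camera is blurrier and its mask less clean, so I trust the wrist reading.

**Tracker arm:** I raised it by the orange bar to about 60° and released it. The rod then read 60.2° (scene camera), 58.6° (side) and 59.3° (wrist), and the bar's own position gives about 60.4°. The spread is about 2°. Picture against the dial, it lines up with the orange mark. While the bar was held, its radius measured about 3 mm more than the 130 mm given. I put that down to calibration.

**Left alone:** The gripper was about 10 cm clear and touching nothing. The spray can and wooden block were found within about 4 pixels of where they started. The hammer's network outline changed between pictures (its left edge by about 28 pixels), so that check is not exact. The hammer looks unmoved, and nothing came near it.

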